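# Nudge a sample carrier onto the locating pins of its jig

## Task

The plywood carrier board lies askew on top of the two pins of the blue jig. With the fingertips only, nudge it along from its edges until both of its holes drop over the pins and it lies flat on the jig. Do not pick the board up, do not touch the black lacquer sample mounted on it, and leave the things around it where they are; finish with the hand clear.

Things in the scene. Friction and masses are not known exactly. Their poses are not given: they have to be found in the camera images.
- jig: blue registration jig, fixed to the table. Origin on the table, under where the centre of the seated board belongs; x points away from the robot to its fence, y to the left, z up. Base block 20 mm high, from x = -50 to +95 mm and y = -95 to +95 mm. Its surfaces are slick (friction about 0.2), so the board slides on it with a few newtons
- fence (a point): middle of the top edge of the steel fence's straight face, which looks to the robot: at x = +75.7 mm of the jig, 42 mm above the table; it runs along y from -85 to +85 mm. A board pushed back squarely against it has its holes in line with the pins within 1 mm, and need only be slid along it to drop
- pin_left (a point): foot of the left pin, on the base's top (20 mm above the table), at x = +40, y = +70 mm of the jig. Both pins are steel, 10 mm in diameter, and rise 7 mm above the base's top with fully rounded tips
- pin_right (a point): foot of the right pin, at x = +40, y = -70 mm of the jig, 20 mm above the table
- carrier: loose plywood carrier board, 150 x 240 x 12 mm (x, y, z), about 0.4 kg. Origin in the centre of its underside; x to its far long edge, y to its left end, z up. At first it rests on both pin tips and the base's near edge, tilted 0.08 rad (far edge high), 12 to 20 mm too near the robot, 15 to 39 mm too far left or right, turned up to 5 degrees. Seated: origin 20 mm above the jig's, same yaw
- near_edge (a point): middle of the board's near long edge, half-way up, at x = -75 mm of the board. This edge and the end that is too far out overhang the base, with open space below, so a fingertip 8 to 12 mm above the table can push them there. Underside there at first 16 mm, when seated 20 mm above the table
- hole_left (a point): centre of the board's left hole on its underside, at x = +40, y = +70 mm of the board. Both holes are round, 13 mm in diameter, straight through
- hole_right (a point): centre of the board's right hole on its underside, at x = +40, y = -70 mm of the board
- jar_ochre: small glass jar of ochre pigment with an off-white lid, 42 mm across, 54 mm tall, loose, close behind the fence; origin under its centre
- sand_block_wet: black sanding block 42 x 61 x 36 mm, loose, close behind the fence; origin under its centre
- masking_tape: roll of masking tape lying flat, 104 mm across, 25 mm tall, loose, left of the jig; origin under its centre
- jar_putty: glass jar with a grey-green lid, 66 mm across, 82 mm tall, loose, on the left; origin under its centre
- lacquer_tin: red and black lacquer tin, 73 mm across, 78 mm tall, loose, on the right; origin under its centre
- lacquer_bowl: red and black bowl, 114 mm across, 56 mm tall, loose, on the right; origin under its centre
- sample: black lacquer sample tile with a gold motif, 60 x 95 x 9 mm, held fast on top of the board between two small aluminium clips; its centre is 12 mm nearer the robot than the board's centre, its long side runs along the board. Origin under its centre, on the board's top. Not to be touched

How it is judged:
At the end, for the whole second after the job is handed in: Both holes are over their pins (centres within 3.5 mm) and down on the base (underside at the holes less than 2.5 mm above the base's top), the board is level within 0.03 rad and at rest (horizontal distance between hole_left and pin_left below 0.0035 m and horizontal distance between hole_right and pin_right below 0.0035 m and z of each of hole_left, hole_right in the frame of jig below 0.0225 m and angle between carrier's own z axis and vertical below 0.03 rad and linear speed of carrier below 0.01 m/s); the robot touches nothing.
It fails at once if the board is lifted or tipped up (its centre more than 12 mm above its seated height, or tilted over 0.2 rad) (z of carrier in the frame of jig above 0.032 m or angle between carrier's own z axis and vertical above 0.2 rad).
It fails at once if the lacquer sample is touched (over 0.5 N) (contact force between any of the fingers, the arm and sample above 0.5 N).
It fails at once if one of the things around the jig is shifted by more than 20 mm (distance of any of jar_ochre, sand_block_wet, masking_tape, jar_putty, lacquer_tin, lacquer_bowl from where it was at the start of the episode above 0.02 m).
It also fails if it takes over 67 s, if anything falls off the work surface, if the arm or the gripper's body presses on something with over 40 N, if the wrist force passes 120 N, or if a joint passes its speed limit or range.

## Robot

A 6-joint arm with a two-finger parallel gripper is mounted at the origin on a cart in front of the work surface, level with it; the furniture and walls round the work are solid. World frame = base frame: x ahead of the robot, y to its left, z up, the work surface at z = 0. Lengths are in m, angles in rad, forces in N, time in s.
With the tool pointing down it reaches from about 0.4 to 0.825 m from the base axis. Payload 7 kg.
Tool frame: the origin (TCP) lies at the very end of the fingers, on their centre line; the grasp point (between the pads) lies 19 mm behind it; x points along the fingers, y is the direction in which the jaws open and shut, and the axes are right-handed (so a half turn about x gives the same grasp; the last joint's range is limited). The gripper opens to 85 mm and grips with 20 to 120 N. Pads are 22 mm wide; open, the fingers measure 114 mm over their backs; the gripper's body (76 mm by 85 mm) begins 54 mm behind the grasp point. The pads swing forward as they close: fully open they stand 13 mm farther back than shut.
Start: joints at [1.58, 0.359, 0.012, 0, -1.224, -0.288], TCP at [0.186, 0.649, 0.231] pointing down, gripper open.
Joint ranges: [-3.07, 3.07], [-1.43, 2.12], [-1.02, 1.25], [-3.03, 1.67], [-3.05, -0], [-3.03, 3.03]. Speed limits (rad/s): [2.39, 2.39, 3.01, 3.14, 3.14, 3.14].

## Interface

Orientations are given as a unit quaternion [w, x, y, z].
In Python, from station import * gives the robot as it stands.
- The arm moves only by the tool arm_command, never from a script. Its argument "moves" is a list of rows, each a list of 7 numbers: the shift along the tool's x, y, z in mm, then the turn, a rotation vector about the tool's x, y, z in degrees, then the finger opening in mm, from 0 to 85.4. A call has 1 to 20 rows; each row shifts and turns the pose as measured when the row begins, along the tool's axes as they then stand; what a row does not reach is not made up. A row lasts 1/12 s, in which the tool goes at most 41.7 mm and 7.16 degrees, less where a joint would pass 70% of its speed; a pose out of reach is approached as far as the arm can. A call with a gripper value outside its range is refused whole. The fingers move at their own pace and stop on an object; "grip_force" is the grip in N (left out, the last holds). Time passes only in rows, so rows that do not move let the fingers close. It gives the time, the measured TCP pose, the force and the opening at its end, in the units of the state.
- observe(): the state, without advancing time (a new reading comes with each control period).
- snapshot(name): name is "side" or "top" or "wrist"; returns the picture (384x512x3 uint8, red, green, blue); there is no depth.
- camera_info(name): a dict with "K" (3x3 intrinsics, pixels), "R" (3x3) and "t" (3): a world point X has camera coordinates R X + t; the wrist camera has in their place "mount" (4x4, takes a point from camera to tool coordinates, whose origin is the TCP and whose axes are the tool frame's). Camera axes: x right, y down, z forward; pixel columns grow to the right and rows downward; lengths in m; the calibration is good to about 2 mm. A picture is of the moment at which its call begins: read the wrist's pose just before it. camera_info takes no time and is no camera call.
- hand_in(): hands the job in, once; it reports no verdict.
The state is a dict: "time": time; "qpos": joint angles; "joint_vel": joint speeds; "joint_efforts": joint torques, N m; "ee_pos": TCP position; "orientation": TCP orientation; "wrist_force": force on the tool from outside, world axes, zero at the start; "ft_torque": the same for the moment, N m; "opening": finger opening in m.
Only numpy, scipy, OpenCV 4.12 (cv2) and the standard library are available. Lean on these libraries where they do the work, as an engineer would, in place of code of your own. Each camera call takes 0.05 s, during which the arm holds its last target.

## Working session

There is one attempt and no reset: what is moved stays moved. The work goes in short steps, Python scripts to look and compute and a tool call to move; the robot and the scene stay as the last step left them, time stands still between calls to the robot, and variables do not carry over. Pictures are saved under pics/ and viewed, and the job is handed in when it is done.

Besides the shell and the picture viewer there is one more tool, called after ">>>" as name(argument=value, ...), one argument or row to a line, values as JSON. arm_command: Moves the arm, as the interface text tells. Its arguments: {"type":"object","properties":{"moves":{"type":"array","items":{"type":"array","items":{"type":"number"}}},"grip_force":{"type":"number"}},"required":["moves"]}

```bash
mkdir -p pics; python3 - <<'E'
from station import *
import cv2
s=observe();print(s)
for n in("top","side","wrist"):
    im=snapshot(n);cv2.imwrite(f"pics/{n}0.png",im[:,:,::-1]);print(n,camera_info(n))
E
```

```text
{'time': 0.0, 'qpos': array([ 1.58007599e+00,  3.59412726e-01,  1.10881798e-02, -3.41320594e-04,
       -1.22408847e+00, -2.88106140e-01]), 'joint_vel': array([-6.18672354e-05, -1.31142006e-03, -5.10080303e-05,  5.69185953e-04,
       -9.19791342e-04, -7.84469311e-04]), 'joint_efforts': array([ 5.24312491e-04, -5.83320522e+01,  2.93417698e+01,  6.93681791e+00,
       -5.87736256e-03, -2.91762433e-05]), 'ee_pos': array([0.18567055, 0.64848142, 0.23036131]), 'orientation': array([ 0.0977196 , -0.70021274,  0.09888377,  0.7002678 ]), 'wrist_force': array([0.46967533, 0.34752791, 0.04105289]), 'ft_torque': array([-0.03803692, -0.01968192,  0.03377106]), 'opening': 0.08542444623468907}
top {'K': array([[424.54448715,   0.        , 256.03003079],
       [  0.        , 424.54448715, 190.56625301],
       [  0.        ,   0.        ,   1.        ]]), 'R': array([[-0.00613959, -0.99996453,  0.00576574],
       [-0.98975698,  0.00525431, -0.14266573],
       [ 0.14263037, -0.00658259, -0.98975413]]), 't': array([0.02526341, 0.60953125, 1.6545847 ])}
side {'K': array([[488.97215306,   0.        , 263.09571873],
       [  0.        , 488.97215306, 195.60645009],
       [  0.        ,   0.        ,   1.        ]]), 'R': array([[-0.96075995, -0.27690769,  0.0162003 ],
       [-0.18085704,  0.58107921, -0.79349712],
       [ 0.2103118 , -0.76529019, -0.60835834]]), 't': array([0.5944691 , 0.16351597, 1.49564692])}
wrist {'K': array([[302.28542925,   0.        , 257.05873503],
       [  0.        , 302.28542925, 188.53955251],
       [  0.        ,   0.        ,   1.        ]]), 'mount': array([[-6.94657110e-04, -2.66603712e-01,  9.63805986e-01,
        -1.41977620e-01],
       [ 9.99999723e-01,  7.29110085e-05,  7.40911837e-04,
         3.96301411e-04],
       [-2.67801913e-04,  9.63806233e-01,  2.66603588e-01,
        -6.66661514e-02],
       [ 0.00000000e+00,  0.00000000e+00,  0.00000000e+00,
         1.00000000e+00]])}
```

View pics/top0.png

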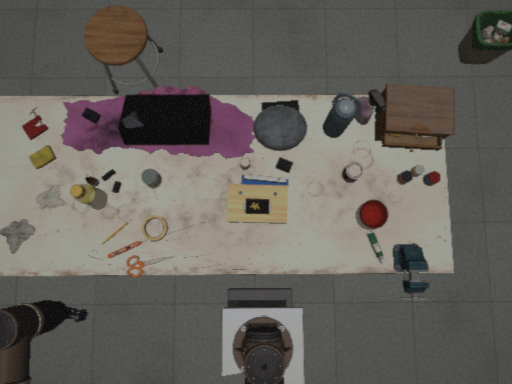

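View pics/side0.png

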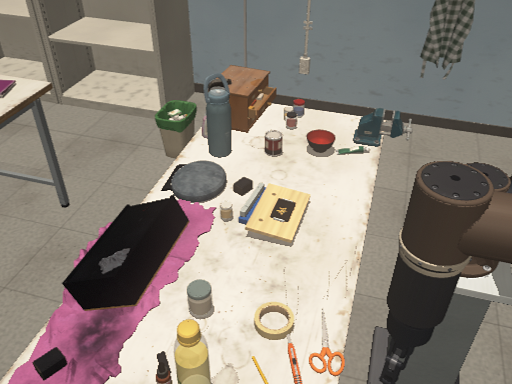

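View pics/wrist0.png

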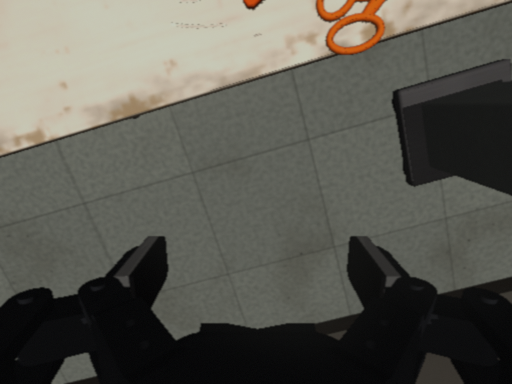

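The top view shows the board at about (257,203), the fence at about (265,181), and the board too far left. I'll crop and enlarge both views to measure.

```bash
python3 - <<'E'
import cv2
a=cv2.imread("pics/top0.png")[145:235,210:310];cv2.imwrite("pics/topz.png",cv2.resize(a,None,fx=6,fy=6,interpolation=cv2.INTER_CUBIC))
a=cv2.imread("pics/side0.png")[170:250,210:320];cv2.imwrite("pics/sidez.png",cv2.resize(a,None,fx=7,fy=7,interpolation=cv2.INTER_CUBIC))
E
```

```text
(no output)
```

View pics/topz.png

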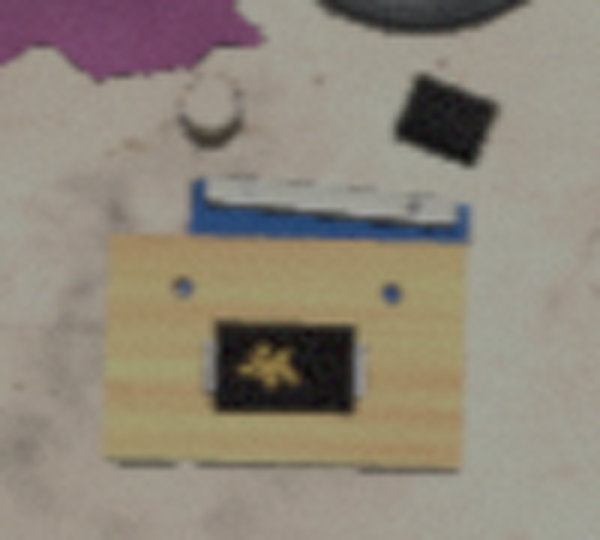

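View pics/sidez.png

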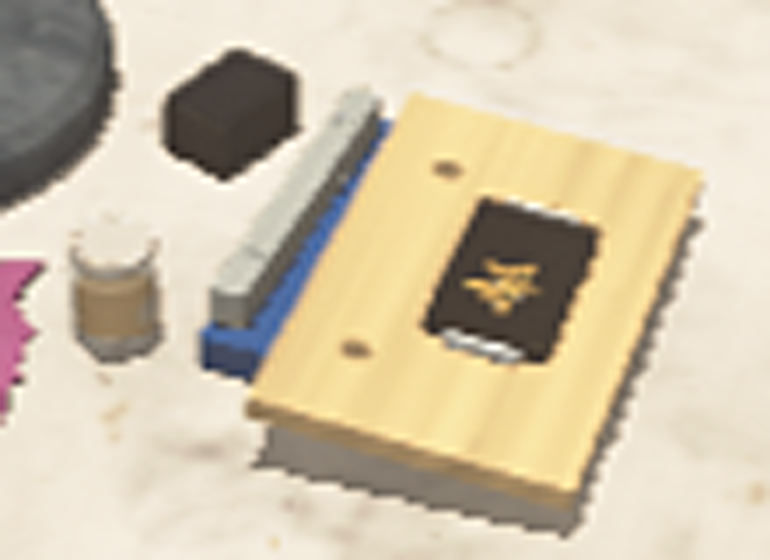

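```bash
cat >h.py <<'E'
from station import *
import numpy as np, cv2
from scipy.spatial.transform import Rotation as Ro
def quat(q): return Ro.from_quat([q[1],q[2],q[3],q[0]])
def camRt(n,s=None):
    c=camera_info(n)
    if n!="wrist": return c["K"],c["R"],c["t"]
    s=s or observe(); M=c["mount"]; Rt=quat(s["orientation"]).as_matrix()
    R=Rt@M[:3,:3]; t=Rt@M[:3,3]+s["ee_pos"]   # cam->world
    return c["K"],R.T,-R.T@t
def unproj(cam,uv,z):
    K,R,t=cam; d=R.T@np.linalg.inv(K)@np.array([uv[0],uv[1],1.]); o=-R.T@t
    return o+d*(z-o[2])/d[2]
def proj(cam,X):
    K,R,t=cam; p=K@(R@np.asarray(X)+t); return p[:2]/p[2]
E
python3 - <<'E'
from h import *
np.set_printoptions(precision=4,suppress=True)
c=camRt("top")
z=lambda u,v:((u+.5)/6-.5+210,(v+.5)/6-.5+145)
for n,p,h in [("fenceL",(207,205),.042),("fenceR",(453,228),.042),("baseFL",(193,180),.02),("baseFR",(467,206),.02),
 ("bFL",(108,235),.040),("bFR",(467,242),.04),("bNL",(105,460),.028),("bNR",(461,468),.028),("hL",(182,288),.037),("hR",(391,294),.037),("ochre",(212,100),.054),("sand",(447,115),.036)]:
    print(n,unproj(c,z(*p),h))
f=c; print("tape",unproj(f,(155,229),.025),"bowl",unproj(f,(373,214),.056))
s=observe();print(quat(s["orientation"]).as_matrix())
E
```

```text
fenceL [0.6581 0.0695 0.042 ]
fenceR [ 0.6417 -0.0951  0.042 ]
baseFL [0.6792 0.0794 0.02  ]
baseFR [ 0.6603 -0.1066  0.02  ]
bFL [0.6385 0.1358 0.04  ]
bFR [ 0.6325 -0.1045  0.04  ]
bNL [0.4887 0.138  0.028 ]
bNR [ 0.482  -0.0989  0.028 ]
hL [0.6028 0.0864 0.037 ]
hR [ 0.598  -0.0533  0.037 ]
ochre [0.7273 0.0657 0.054 ]
sand [ 0.7201 -0.0928  0.036 ]
tape [0.4597 0.4254 0.025 ] bowl [ 0.512  -0.4391  0.056 ]
[[-0.0002 -0.2752 -0.9614]
 [-0.0013 -0.9614  0.2752]
 [-1.      0.0013 -0.0001]]
```

The fence yaw is about -5.7°, the jig is at about (0.575,-0.005), and the board is about 17 mm near, 20 mm left and turned +4°. I'll bring the hand above the board for a finer wrist view.

>>> arm_command(
  moves=[
    [0,0,0,-5,0,0,0],
    [0,0,0,-5,0,0,0],
    [0,33,-23,0,0,0,0],
    [0,33,-23,0,0,0,0],
    [0,33,-23,0,0,0,0],
    [0,33,-23,0,0,0,0],
    [0,33,-23,0,0,0,0],
    [0,33,-23,0,0,0,0],
    [0,33,-23,0,0,0,0],
    [0,33,-23,0,0,0,0],
    [0,33,-23,0,0,0,0],
    [0,33,-23,0,0,0,0],
    [0,33,-23,0,0,0,0],
    [0,33,-23,0,0,0,0],
    [0,33,-23,0,0,0,0],
    [0,33,-23,0,0,0,0],
    [0,33,-23,0,0,0,0],
    [0,33,-23,0,0,0,0],
  ],
)

```text
time: 1.65
ee_pos: [0.5059, 0.0709, 0.2289]
orientation: [-0.027, 0.707, -0.032, -0.706]
wrist_force: [1.8, 1.6, 0.8]
opening: -0.0002
```

>>> arm_command(
  moves=[
    [0,20,-20,0,0,0,0],
    [0,20,-15,0,0,0,0],
    [0,0,0,0,0,0,0],
    [0,0,0,0,0,0,0],
  ],
)

```text
time: 1.98
ee_pos: [0.5405, 0.0183, 0.2281]
orientation: [0.03, -0.706, 0.035, 0.707]
wrist_force: [0.6, -0.1, 0.0]
opening: -0.0
```

```bash
python3 - <<'E'
from h import *
s=observe();print(s["ee_pos"],s["time"],s["wrist_force"]);print(quat(s["orientation"]).as_matrix().round(3))
im=snapshot("wrist")[:,:,::-1];cv2.imwrite("pics/w1.png",im);cv2.imwrite("pics/w1z.png",cv2.resize(im,(800,600),interpolation=cv2.INTER_CUBIC))
np.savez("w1.npz",**{k:s[k] for k in("ee_pos","orientation")})
E
```

```text
[0.54045734 0.01832663 0.228114  ] 1.9833 [ 0.59542067 -0.06501413  0.03661891]
[[-0.001 -0.091 -0.996]
 [-0.008 -0.996  0.091]
 [-1.     0.008  0.   ]]
```

View pics/w1z.png

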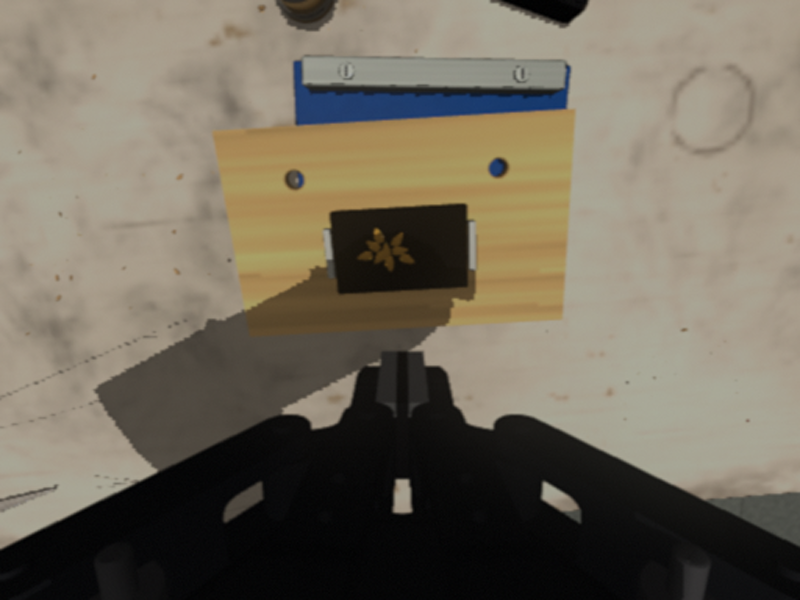

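The wrist view, at 800x600, shows the board corners at (215,130), (575,110), (562,319), (248,334). The holes are at (294,180) and (498,168). The fence face's top edge runs from (303,83) to (566,89). I'll fit the poses from these points.

```bash
cat >>h.py <<'E'
from scipy.optimize import least_squares
PT={"FL":(.075,.12,.012),"FR":(.075,-.12,.012),"NL":(-.075,.12,.012),"NR":(-.075,-.12,.012),"hL":(.04,.07,.012),"hR":(.04,-.07,.012)}
def fitboard(cam,obs,tilt,z0):
    # obs name->pixel(512 frame); pose: x,y,yaw ; tilt fixed (far edge high), z0=origin height
    def T(p,X): return Ro.from_euler("ZY",[p[2],-tilt]).apply(X)+[p[0],p[1],z0]
    f=lambda p:np.concatenate([proj(cam,T(p,PT[k]))-obs[k] for k in obs])
    r=least_squares(f,[.56,0,0]);return r.x,f(r.x).reshape(-1,2)
JP={"fL":(.0757,.085,.042),"fR":(.0757,-.085,.042),"bL":(.095,.095,.02),"bR":(.095,-.095,.02)}
def fitjig(cam,obs):
    f=lambda p:np.concatenate([proj(cam,Ro.from_euler("Z",p[2]).apply(JP[k])+[p[0],p[1],0])-obs[k] for k in obs])
    r=least_squares(f,[.57,0,0]);return r.x,f(r.x).reshape(-1,2)
def rel(b,j):
    d=b[:2]-j[:2];c,s=np.cos(j[2]),np.sin(j[2])
    return np.array([c*d[0]+s*d[1],-s*d[0]+c*d[1],0])*1e3+[0,0,np.degrees(b[2]-j[2])]
def px(u,v,s=.64): return np.array([(u+.5)*s-.5,(v+.5)*s-.5])
E
python3 - <<'E'
from h import *
np.set_printoptions(precision=4,suppress=True)
s=dict(np.load("w1.npz"));c=camRt("wrist",s)
j,r=fitjig(c,{"fL":px(303,83),"fR":px(566,88),"bL":px(294,61),"bR":px(570,66)});print(j,r)
b,r=fitboard(c,{"FL":px(215,130),"FR":px(575,110),"NR":px(562,319),"NL":px(248,334),"hL":px(294,180),"hR":px(498,168)},.08,.022);print(b,r)
print(rel(b,j))
n=b[:2]+Ro.from_euler("Z",b[2]).as_matrix()[:2,:2]@[-.0755,0];print("near mid",n)
E
```

```text
[ 0.5767 -0.0067 -0.1065] [[-0.6727  1.3181]
 [ 0.0741  1.1615]
 [-1.0937 -1.2335]
 [ 1.7461 -1.0836]]
[ 0.5616  0.0161 -0.0398] [[-1.9829 -0.5763]
 [ 0.9147 -0.3401]
 [-0.3497  0.4968]
 [ 0.4772  1.1726]
 [ 0.2698 -0.4136]
 [ 0.7335  0.2964]]
[-17.4534  21.0576   3.8249]
near mid [0.4861 0.0191]
```

>>> arm_command(
  moves=[
    [0,-5,40,0.8,0,0,0],
    [0,-5,39,0,0,0,0],
    [0,0,0,0,0,0,0],
    [35,0,0,0,0,0,0],
    [35,0,0,0,0,0,0],
    [35,0,0,0,0,0,0],
    [35,0,0,0,0,0,0],
    [30,0,0,0,0,0,0],
    [0,0,0,0,0,0,0],
    [0,0,0,0,0,0,0],
  ],
)

```text
time: 2.87
ee_pos: [0.4573, 0.0438, 0.0554]
orientation: [-0.031, 0.709, -0.033, -0.704]
wrist_force: [0.9, -0.4, 1.2]
opening: 0.0002
```

```bash
python3 - <<'E'
from h import *
s=observe();print(s["ee_pos"],s["time"],s["wrist_force"]);print(quat(s["orientation"]).as_matrix().round(3))
E
```

```text
[0.45726977 0.04381409 0.05536453] 2.8667 [ 0.87080935 -0.42327542  1.15349901]
[[ 0.007 -0.092 -0.996]
 [-0.003 -0.996  0.092]
 [-1.     0.003 -0.007]]
```

>>> arm_command(
  moves=[
    [15,4,-2,0.5,0,0,0],
    [15,3,0,0,0,0,0],
    [14,0,0,0,0,0,0],
    [0,0,0,0,0,0,0],
    [0,0,0,0,0,0,0],
  ],
)

```text
time: 3.28
ee_pos: [0.4641, 0.0415, 0.0191]
orientation: [-0.034, 0.712, -0.033, -0.7]
wrist_force: [-0.2, -0.2, 0.4]
opening: 0.0
```

```bash
python3 - <<'E'
from h import *
s=observe();print(s["ee_pos"],s["time"],s["wrist_force"]);print(quat(s["orientation"]).as_matrix().round(3))
im=snapshot("wrist")[:,:,::-1];cv2.imwrite("pics/w2z.png",cv2.resize(im,(800,600),interpolation=cv2.INTER_CUBIC))
E
```

```text
[0.46409842 0.04152511 0.01911975] 3.2833 [-0.16070803 -0.16331256  0.35815933]
[[ 0.017 -0.094 -0.995]
 [ 0.001 -0.996  0.094]
 [-1.    -0.003 -0.017]]
```

View pics/w2z.png

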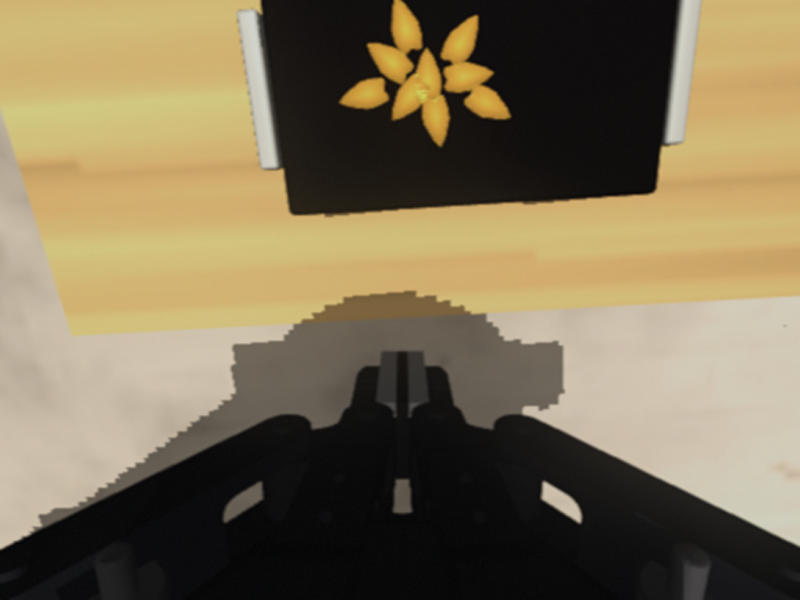

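>>> arm_command(
  moves=[
    [6,0,0,0.5,-1,0,0],
    [5,0,0,0,0,0,0],
    [0,0,0,0,0,0,0],
  ],
)

```text
time: 3.58
ee_pos: [0.4668, 0.0435, 0.0115]
orientation: [-0.039, 0.708, -0.034, -0.705]
wrist_force: [0.1, -0.5, -0.3]
opening: 0.0002
```

```bash
python3 - <<'E'
from h import *
s=observe();print(s["ee_pos"],s["time"],s["wrist_force"],s["qpos"]);print(quat(s["orientation"]).as_matrix().round(3))
E
```

```text
[0.46679182 0.04348432 0.01145827] 3.5833 [ 0.09965207 -0.50183334 -0.25652414] [ 0.51136479  0.2943526  -0.70169137 -0.00640625 -0.56718621  0.96244853]
[[ 0.005 -0.102 -0.995]
 [ 0.007 -0.995  0.102]
 [-1.    -0.007 -0.004]]
```

>>> arm_command(
  moves=[
    [1,0,-4,0,0,0,0],
    [0,0,-4,0,0,0,0],
    [0,0,-3,0,0,0,0],
    [0,0,-3,0,0,0,0],
    [0,0,-3,0,0,0,0],
    [0,0,-3,0,0,0,0],
  ],
)

```text
time: 4.08
ee_pos: [0.4871, 0.0408, 0.0107]
orientation: [-0.039, 0.707, -0.034, -0.705]
wrist_force: [-2.3, 0.7, 1.8]
opening: -0.0002
```

```bash
cat >look.py <<'E'
from h import *
import sys
s=observe();print(s["ee_pos"].round(4),s["time"],s["wrist_force"].round(1));print(quat(s["orientation"]).as_matrix().round(3))
im=snapshot("wrist")[:,:,::-1];cv2.imwrite(f"pics/{sys.argv[1]}.png",cv2.resize(im,(800,600),interpolation=cv2.INTER_CUBIC))
np.savez(sys.argv[1]+".npz",**{k:s[k] for k in("ee_pos","orientation")})
E
python3 look.py w3
```

```text
[0.4871 0.0408 0.0107] 4.0833 [-2.3  0.7  1.8]
[[ 0.002 -0.103 -0.995]
 [ 0.006 -0.995  0.103]
 [-1.    -0.006 -0.002]]
```

View pics/w3.png

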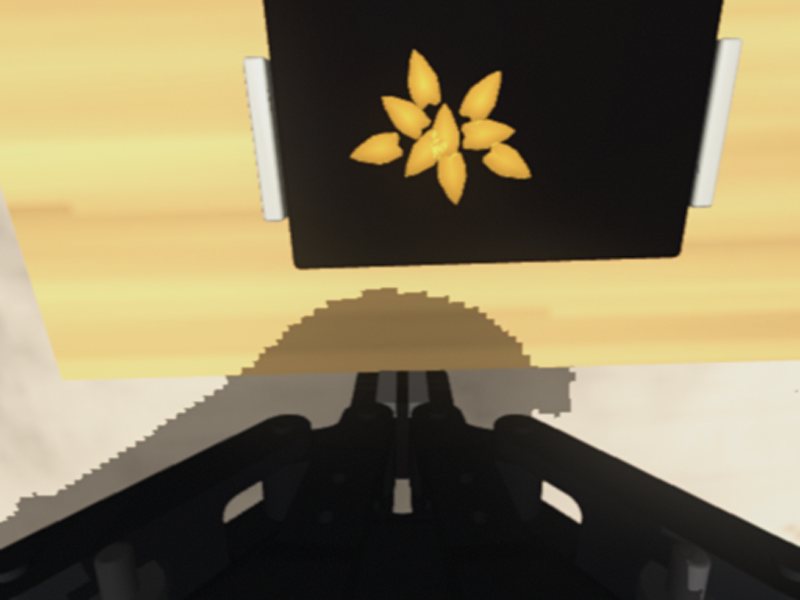

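The fingers touch the near edge at about (400,370), the board is sliding, and it is turning the right way. The sample is well clear, so I'll keep pushing until it meets the fence.

>>> arm_command(
  moves=[
    [0,0,-3,0,0,0,0],
    [0,0,-3,0,0,0,0],
    [0,0,-2,0,0,0,0],
  ],
)

```text
time: 4.38
ee_pos: [0.4959, 0.0397, 0.0106]
orientation: [-0.038, 0.707, -0.034, -0.706]
wrist_force: [-2.6, 0.8, 2.2]
opening: -0.0001
```

>>> arm_command(
  moves=[
    [0,0,-2,0,0,0,0],
    [0,0,-2,0,0,0,0],
  ],
)

```text
time: 4.55
ee_pos: [0.4967, 0.0387, 0.0099]
orientation: [0.039, -0.705, 0.035, 0.708]
wrist_force: [-13.6, 6.3, 8.5]
opening: -0.0
```

```bash
python3 look.py w4
```

```text
[0.4967 0.0387 0.0099] 4.55 [-13.6   6.3   8.5]
[[-0.004 -0.104 -0.995]
 [ 0.005 -0.995  0.104]
 [-1.    -0.004  0.005]]
```

View pics/w4.png

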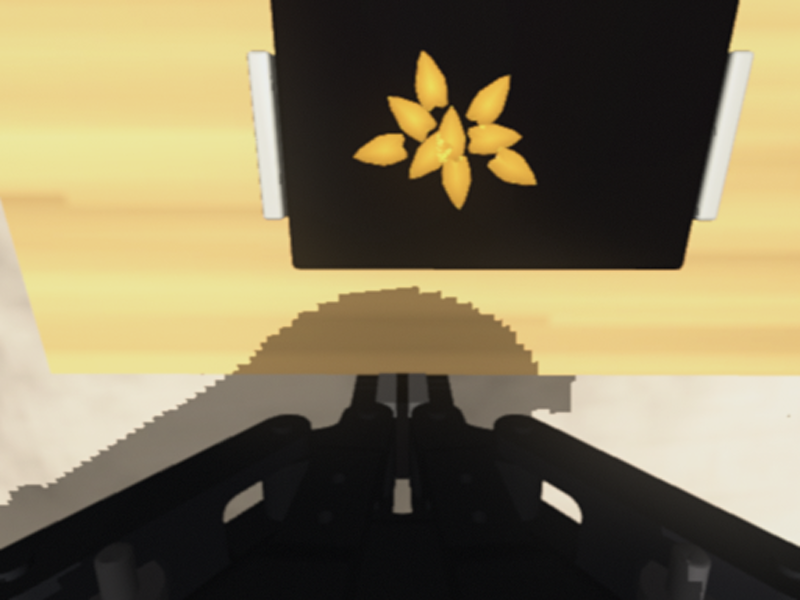

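The board is now flush on the fence: force is about 14 N, and the near edge is level in the picture at row 375. I'll back off and go round the left end.

>>> arm_command(
  moves=[
    [0,0,8,0,0,0,0],
    [-4,0,10,0,0,0,0],
    [-4,0,4,0,0,0,0],
    [0,-20,0,0,0,0,0],
    [0,-30,0,0,0,0,0],
    [0,-30,0,0,0,0,0],
    [0,-30,0,0,0,0,0],
    [0,-30,0,0,0,0,0],
    [0,-10,0,0,0,0,0],
    [0,0,0,0,0,0,0],
  ],
)

```text
time: 5.43
ee_pos: [0.4908, 0.1979, 0.0243]
orientation: [-0.041, 0.708, -0.033, -0.704]
wrist_force: [-0.6, 0.2, -0.6]
opening: 0.0001
```

```bash
python3 look.py w5; python3 - <<'E'
from h import *
s=observe()
print(rel(np.r_[s["ee_pos"][:2],0],np.array([ 0.5767,-0.0067,-0.1055])))
E
```

```text
[0.4908 0.1979 0.0243] 5.4333 [-0.6  0.2 -0.6]
[[ 0.005 -0.105 -0.994]
 [ 0.01  -0.994  0.105]
 [-1.    -0.011 -0.004]]
[-106.9806176   193.63517237    6.04470474]
```

View pics/w5.png

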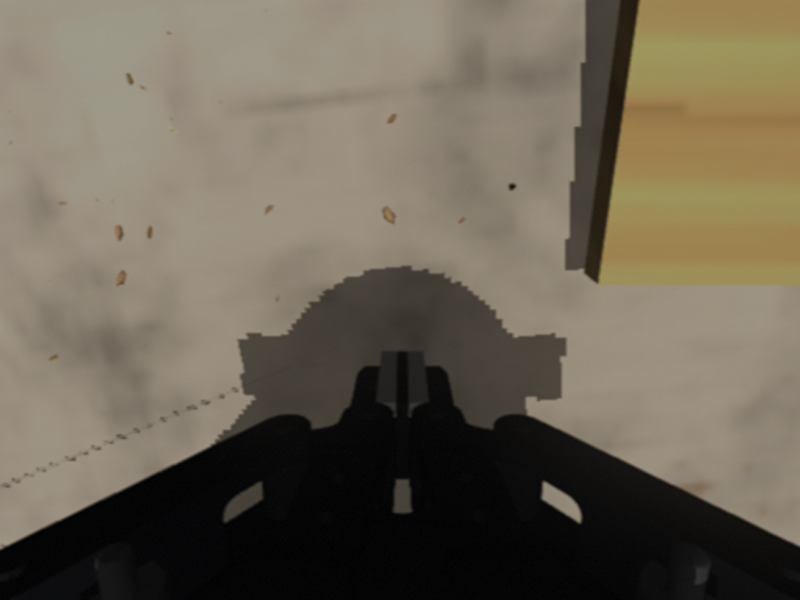

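The board's left end is at about columns 585–635, to the right of and ahead of the fingers, and it's clear. I'll go forward alongside it.

>>> arm_command(
  moves=[
    [2,0,-30,0.5,0,0,0],
    [2,0,-30,0,0,0,0],
    [2,0,-30,0,0,0,0],
    [2,3,-14,0,0,0,0],
    [3,3,0,0,0,0,0],
    [2,3,0,0,0,0,0],
    [0,0,0,0,0,0,0],
  ],
)

```text
time: 6.07
ee_pos: [0.5937, 0.1692, 0.0125]
orientation: [-0.044, 0.707, -0.037, -0.704]
wrist_force: [0.5, 0.1, 0.3]
opening: -0.0001
```

```bash
python3 look.py w6; python3 - <<'E'
from h import *
s=observe()
print(rel(np.r_[s["ee_pos"][:2],0],np.array([ 0.5767,-0.0067,-0.1055])))
E
```

```text
[0.5937 0.1692 0.0125] 6.0667 [0.5 0.1 0.3]
[[ 0.005 -0.115 -0.993]
 [ 0.01  -0.993  0.115]
 [-1.    -0.011 -0.004]]
[ -1.85132203 176.92801078   6.04470474]
```

View pics/w6.png

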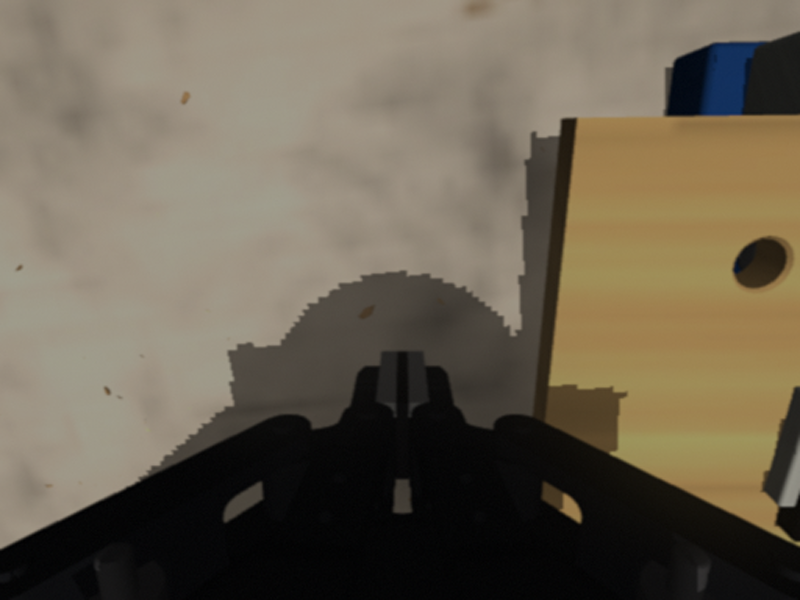

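>>> arm_command(
  moves=[
    [1,7,0,-0.5,0,0,0],
    [1,7,0,0,0,0,0],
    [0,5,0,0,0,0,0],
    [0,4,0,0,0,0,0],
    [0,3,0,0,0,0,0],
    [0,3,0,0,0,0,0],
  ],
)

```text
time: 6.62
ee_pos: [0.5873, 0.1386, 0.0116]
orientation: [-0.04, 0.708, -0.032, -0.704]
wrist_force: [0.9, 1.5, -0.9]
opening: 0.0001
```

```bash
python3 look.py w7; python3 - <<'E'
from h import *
s=observe()
print(rel(np.r_[s["ee_pos"][:2],0],np.array([ 0.5767,-0.0067,-0.1055])))
E
```

```text
[0.5873 0.1386 0.0116] 6.6167 [ 0.9  1.5 -0.9]
[[ 0.005 -0.103 -0.995]
 [ 0.011 -0.995  0.103]
 [-1.    -0.012 -0.004]]
[ -4.95254488 145.08787851   6.04470474]
```

View pics/w7.png

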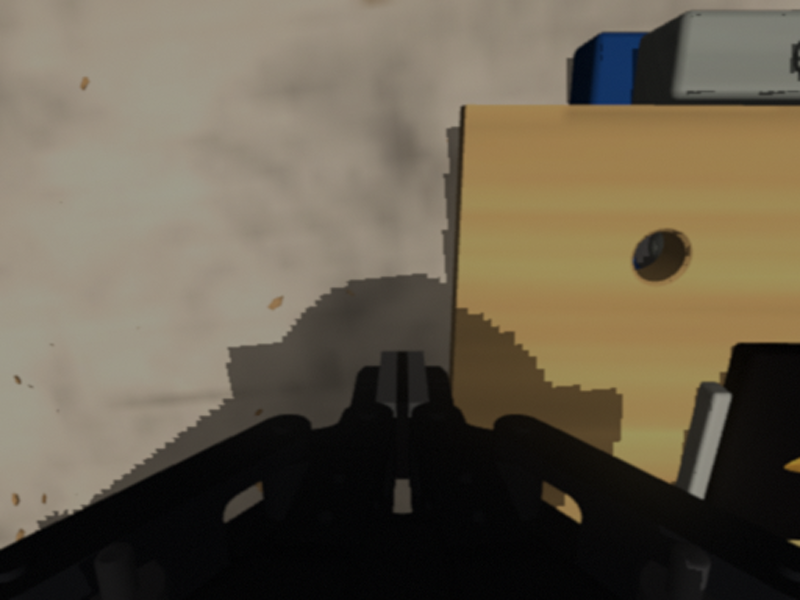

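>>> arm_command(
  moves=[
    [0,3,-1,0,0,0,0],
    [0,3,0,0,0,0,0],
    [0,3,0,0,0,0,0],
    [0,3,0,0,0,0,0],
  ],
)

```text
time: 7.0
ee_pos: [0.5872, 0.1261, 0.0118]
orientation: [-0.041, 0.708, -0.032, -0.704]
wrist_force: [-5.6, 11.5, 2.3]
opening: 0.0001
```

```bash
python3 look.py w8; python3 - <<'E'
from h import *
s=observe()
print(rel(np.r_[s["ee_pos"][:2],0],np.array([ 0.5767,-0.0067,-0.1055])))
E
```

```text
[0.5872 0.1261 0.0118] 7.0 [-5.6 11.5  2.3]
[[ 0.006 -0.102 -0.995]
 [ 0.012 -0.995  0.103]
 [-1.    -0.012 -0.005]]
[ -3.7253332  133.19342032   6.04470474]
```

View pics/w8.png

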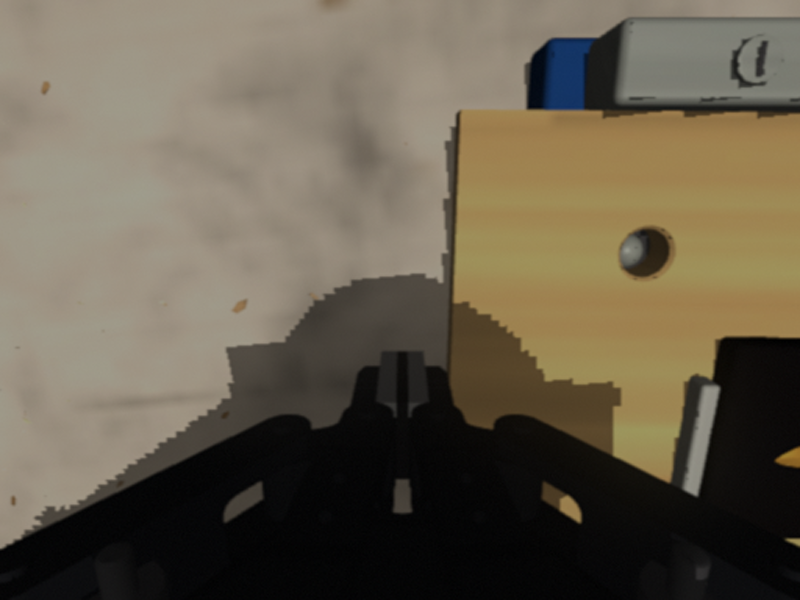

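The pin tip is visible in the left hole at (632,252), left of the hole's centre at (647,252). A few mm more push is needed.

>>> arm_command(
  moves=[
    [0,2,0,0,0,0,0],
    [0,2,0,0,0,0,0],
  ],
)

```text
time: 7.22
ee_pos: [0.5871, 0.1258, 0.0119]
orientation: [-0.043, 0.709, -0.03, -0.703]
wrist_force: [-4.0, 15.0, -1.1]
opening: 0.0003
```

```bash
python3 look.py w9; python3 - <<'E'
from h import *
s=observe()
print(rel(np.r_[s["ee_pos"][:2],0],np.array([ 0.5767,-0.0067,-0.1055])))
E
```

```text
[0.5871 0.1258 0.0119] 7.2167 [-4.  15.  -1.1]
[[ 0.008 -0.103 -0.995]
 [ 0.018 -0.994  0.103]
 [-1.    -0.019 -0.006]]
[ -3.65211362 132.95890962   6.04470474]
```

View pics/w9.png

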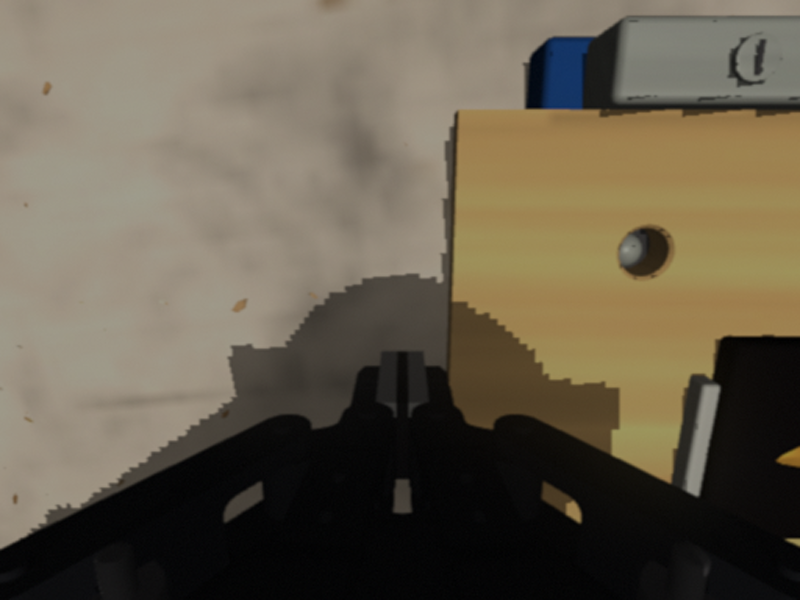

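The push stopped at 15 N. That fits the holes having dropped and bearing on the pins, so I'll back off and check.

>>> arm_command(
  moves=[
    [0,-8,0,0,0,0,0],
    [0,-15,0,0,0,0,0],
    [-20,-10,0,0,-0.5,0.5,0],
    [-35,0,0,0,0,0,0],
    [-40,0,0,0,0,0,0],
    [-40,0,0,0,0,0,0],
    [-40,0,0,0,0,0,0],
    [-30,35,0,0,0,0,0],
    [0,35,0,0,0,0,0],
    [0,35,5,0,0,0,0],
    [0,35,5,0,0,0,0],
    [0,0,0,0,0,0,0],
    [0,0,0,0,0,0,0],
  ],
)

```text
time: 8.35
ee_pos: [0.5687, 0.0254, 0.226]
orientation: [-0.035, 0.706, -0.035, -0.706]
wrist_force: [0.2, -0.3, 0.4]
opening: 0.0002
```

```bash
python3 look.py w10; python3 - <<'E'
from h import *
im=snapshot("side")[170:250,210:320,::-1];cv2.imwrite("pics/side10.png",cv2.resize(im,None,fx=7,fy=7,interpolation=cv2.INTER_CUBIC))
E
```

```text
[0.5687 0.0254 0.226 ] 8.35 [ 0.2 -0.3  0.4]
[[ 0.    -0.098 -0.995]
 [-0.    -0.995  0.098]
 [-1.     0.    -0.   ]]
```

View pics/w10.png

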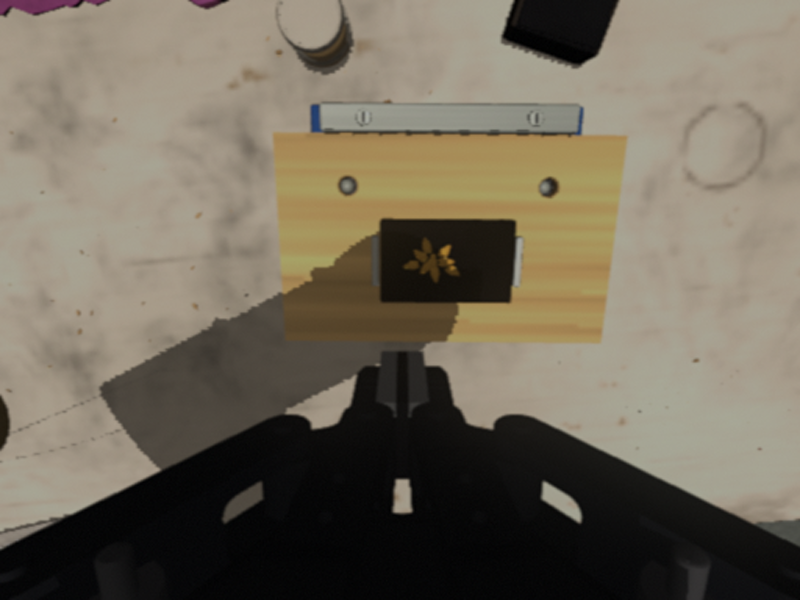

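View pics/side10.png

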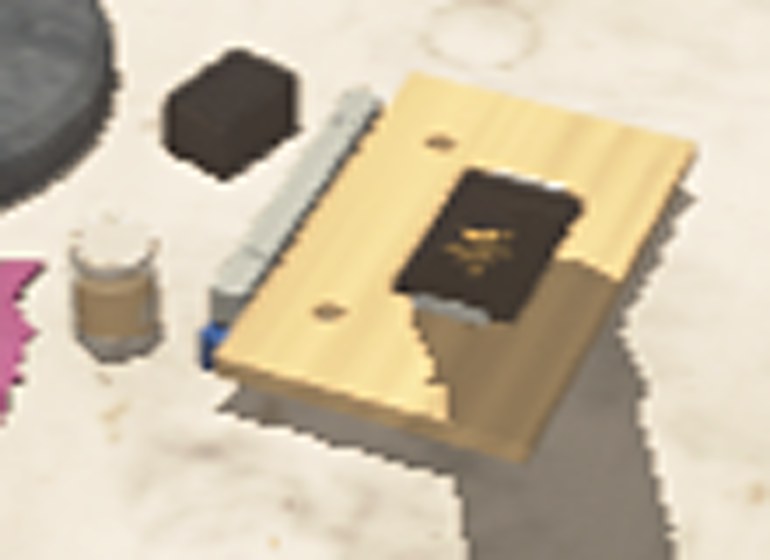

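Both pins now show centred in the holes, at (347,186) and (548,187). I'll check flatness numerically by fitting the board flat and tilted.

```bash
python3 - <<'E'
from h import *
np.set_printoptions(precision=4,suppress=True)
s=dict(np.load("w10.npz"));c=camRt("wrist",s)
J=np.array([.5767,-.0067,-.1055])
j,r=fitjig(c,{"fL":px(319,132),"fR":px(582,133),"bL":px(311,104),"bR":px(582,107)});print(j,abs(r).max())
ob={"FL":px(273,132),"FR":px(627,136),"NR":px(602,343),"NL":px(286,342),"hL":px(347,186),"hR":px(548,187)}
for t,z in((0,.02),(.08,.022),(.04,.021)):
    b,r=fitboard(c,ob,t,z);print(t,b,(r**2).sum(),rel(b,j))
def T(p,X): return Ro.from_euler("ZY",[p[2],-p[3]]).apply(X)+[p[0],p[1],p[4]]
f=lambda p:np.concatenate([proj(c,T(p,PT[k]))-ob[k] for k in ob])
print(least_squares(f,[.57,0,-.1,0,.02]).x)
im=cv2.imread("pics/w10.png");cv2.imwrite("pics/w10c.png",cv2.resize(im[90:230,260:640],None,fx=2.1,fy=2.1,interpolation=cv2.INTER_CUBIC))
E
```

```text
[ 0.5763 -0.0068 -0.1044] 2.1922909790717426
0 [ 0.5768 -0.0081 -0.1039] 2.537962399625801 [ 0.6504 -1.2151  0.0303]
0.08 [ 0.5773 -0.0078 -0.1023] 35.33562934518794 [ 1.1197 -0.8786  0.1213]
0.04 [ 0.5771 -0.0079 -0.1031] 12.787237860748988 [ 0.8622 -1.0491  0.0768]
[ 0.5767 -0.0082 -0.1042 -0.0151  0.0194]
```

View pics/w10c.png

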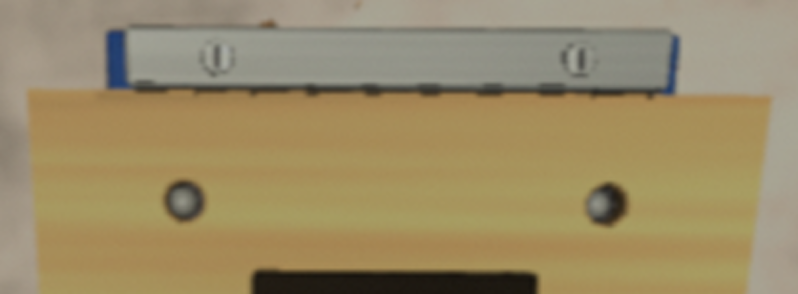

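The flat fit is clearly best, with an offset of 0.7 / -1.2 mm, a yaw error of about 0° and the height as seated. The hand is clear, so I'll hand in.

```bash
python3 -c "
from station import *
print(observe()['wrist_force'].round(1));print(hand_in())"
```

```text
[ 0.  -0.1 -0.5]
the job is handed in; nothing more can be done
None
```

The board is seated on both pins and the job is handed in, at about 8.5 s of the 67 s allowed. I used only the closed fingertips. First I pushed the near edge until the board was flush on the fence, at about 14 N. Then I pushed the left end about 20 mm to the right until the holes dropped and bore on the pins, at about 15 N. After that I lifted the hand clear.

**Seating:** in the last wrist picture, both pins show inside their holes. Fitting the board as flat and seated matches that picture far better than fitting it tilted (squared error 2.5 against 35 px²). It puts the board 0.7 mm in x and -1.2 mm in y from its place, with no measurable yaw error.

**Clearance:** the wrist force was about 0 N with the hand at 0.23 m. I saw no sign of the sample being touched. The jar and sanding block behind the fence stayed where they were; I did not re-measure the other things around the jig.

**Where checks disagreed:** none failed outright. With tilt and height left free, the fit gave -0.015 rad and 19.4 mm, which is within picture accuracy of flat and seated (20 mm). The jig fit's residuals reached about 2 px, so those offsets are good to roughly 1–2 mm.

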